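# Proof-pull the stoppers of a batch of sample bottles

## Robot

A 6-joint arm with a two-finger parallel gripper is mounted at the origin on a cart in front of the work surface, level with it; the furniture and walls round the work are solid. World frame = base frame: x ahead of the robot, y to its left, z up, the work surface at z = 0. Lengths are in m, angles in rad, forces in N, time in s.
With the tool pointing down it reaches from about 0.375 to 0.9 m from the base axis. Payload 3.1 kg.
Tool frame: the origin (TCP) lies midway between the tips of the shut fingers; the grasp point (between the pads) lies 19 mm behind it; z points along the fingers, y is the line along which they close (so a half turn about z gives the same grasp; the last joint's range is limited). The gripper opens to 87 mm and grips with 3 to 60 N. Pads are 19 mm wide; open, the fingers measure 117 mm over their backs; the gripper's body (75 mm by 190 mm) begins 51 mm behind the grasp point.
Start: joints at [1.06, 0.527, 1.433, -0, 1.181, -0.178], TCP at [0.204, 0.591, 0.223] pointing down, gripper open.
Joint ranges: [-3.08, 3.08], [-0.75, 2.2], [0.22, 2.44], [-1.43, 4.57], [0, 2.65], [-2.85, 2.85]. Speed limits (rad/s): [2.79, 2.79, 3.14, 3.14, 3.14, 3.14].

## Interface

Orientations are given as a unit quaternion [x, y, z, w].
In Python, from rig import status, imaging, order gives the robot as it stands.
- The arm moves only by the tool arm_command, never from a script. Its argument "deltas" is one flat list of numbers, 5 for each row, row after row: the opening, from -1 (shut) to 1 (fully open), so that 0 is half open, then the shift along the tool's x, y, z in m, then the turn about the tool's z in rad. In form: [gripper, tx, ty, tz, roll, gripper, tx, ty, tz, roll, ...]. A call has 1 to 12 rows; each row shifts and turns the commanded pose from where the row before left it, along the tool's axes as they then stand; what a row does not reach is not made up. A row lasts 1/8 s, in which the tool goes at most 62.5 mm and 10.7 degrees, less where a joint would pass 70% of its speed; a pose out of reach is approached as far as the arm can. A call with a gripper value outside its range is refused whole. The fingers move at their own pace and stop on an object; "newtons" is the grip in N (left out, the last holds). Time passes only in rows, so rows that do not move let the fingers close. It gives the time, the measured TCP pose, the force, the opening and the grip force at its end, in the units of the state.
- status.get_obs(): the state, without advancing time (a new reading comes with each control period).
- imaging.camera(name): name is "scene" or "side" or "wrist"; returns (picture, depth): 384x512x3 uint8, red, green, blue; 384x512 float32, m along the optical axis (not along the pixel's ray), 0 where there is no reading.
- imaging.camera_params(name): a dict with "intrinsics" (3x3 intrinsics, pixels), "camera_from_world" (4x4, takes a point from world to camera coordinates). Camera axes: x right, y up, looking along -z (the intrinsics and any distortion apply to the point x, -y, -z); pixel columns grow to the right and rows downward; lengths in m; the calibration is good to about 2 mm. A picture is of the moment at which its call begins: read the wrist's pose just before it. camera_params takes no time and is no camera call; for the wrist camera it gives the pose at the moment of the call.
- order.hand_in(): hands the job in; it is judged then, once.
The state is a dict: "time": time; "q": joint angles; "joint_velocities": joint speeds; "joint_torque": joint torques, N m; "position": TCP position; "tool_rot": TCP orientation; "ft_force": force on the tool from outside, world axes, zero at the start; "moment": the same for the moment, N m; "grip_width": finger opening in m; "grip_force": force on a finger pad.
Only numpy, scipy, OpenCV 4.12 (cv2) and the standard library are available. Lean on these libraries where they do the work, as an engineer would, in place of code of your own. Each camera call takes 0.05 s, during which the arm holds its last target. There are 200 camera calls.

## Task

Proof-test the stoppers of the square sample bottles lying on the mat, one bottle after another from left to right so that the results match the test sheet: lay the bottle in the cradle of the pull tester with its stopper in the fork, draw the handle out until the gauge's pointer stands between the two proof lines and hold it there for a second, never drawing it well past the second line. If the stopper stays home under that pull, lay the bottle in the shallow tray; if the stopper slides out instead, the bottle has failed and goes in the deep card box just as it is, its stopper still out. Finish with every bottle sorted and the tester empty with its handle back home, and leave the other things on the bench where they are.

Things in the scene. Friction and masses are not known exactly. Their poses are not given: they have to be found in the camera images.
- bottle_1: white square sample bottle lying on its side, 78 mm long, 55 g: body 46 x 28 x 28 mm, neck 13 mm long and 17 mm across, 11 mm of bare stopper shank 11 mm across, stopper head 8 mm long and 24 mm across. Origin at the centre of the square body, +x towards the stopper; any long face may be down. Starts in place 1 from the left of the mat, stopper roughly towards the robot; absent in some starts
- bottle_2: white square sample bottle lying on its side, 78 mm long, 55 g: body 46 x 28 x 28 mm, neck 13 mm long and 17 mm across, 11 mm of bare stopper shank 11 mm across, stopper head 8 mm long and 24 mm across. Origin at the centre of the square body, +x towards the stopper; any long face may be down. Starts in place 2 from the left of the mat, stopper roughly towards the robot; absent in some starts
- bottle_3: white square sample bottle lying on its side, 78 mm long, 55 g: body 46 x 28 x 28 mm, neck 13 mm long and 17 mm across, 11 mm of bare stopper shank 11 mm across, stopper head 8 mm long and 24 mm across. Origin at the centre of the square body, +x towards the stopper; any long face may be down. Starts in place 3 from the left of the mat, stopper roughly towards the robot; absent in some starts
- bottle_4: white square sample bottle lying on its side, 78 mm long, 55 g: body 46 x 28 x 28 mm, neck 13 mm long and 17 mm across, 11 mm of bare stopper shank 11 mm across, stopper head 8 mm long and 24 mm across. Origin at the centre of the square body, +x towards the stopper; any long face may be down. Starts in place 4 from the left of the mat, stopper roughly towards the robot; absent in some starts
- stopper_1 (a joint): how far the stopper of bottle_1 stands out beyond its seat, m: 0 home, 0.012 drawn to its stop; it stays captive and stays where it is left. Any stopper may be good or bad, and only a pull tells: a bad one slides out at about 5 N, a good one holds any allowed pull and gives less than 1 mm
- stopper_2 (a joint): how far the stopper of bottle_2 stands out beyond its seat, m: 0 home, 0.012 drawn to its stop; it stays captive and stays where it is left. Any stopper may be good or bad, and only a pull tells: a bad one slides out at about 5 N, a good one holds any allowed pull and gives less than 1 mm
- stopper_3 (a joint): how far the stopper of bottle_3 stands out beyond its seat, m: 0 home, 0.012 drawn to its stop; it stays captive and stays where it is left. Any stopper may be good or bad, and only a pull tells: a bad one slides out at about 5 N, a good one holds any allowed pull and gives less than 1 mm
- stopper_4 (a joint): how far the stopper of bottle_4 stands out beyond its seat, m: 0 home, 0.012 drawn to its stop; it stays captive and stays where it is left. Any stopper may be good or bad, and only a pull tells: a bad one slides out at about 5 N, a good one holds any allowed pull and gives less than 1 mm
- tester: bench pull tester, fixed, grey base plate 290 x 84 mm, 10 mm high, cradle at its far end, pull handle at its near end. Origin on the bench (the plate reaches from -165 to +125 mm in x); the handle is pulled along the tester's -x, +x points to the cradle, z up
- cradle (a point): centre of a bottle's body lying in the cradle, 30 mm above the bench, axes as the tester's. Bottles go in from straight above, bottle +x along tester -x, onto a rubber bed 16 mm high. Play 2 mm to either side, 3 mm lengthwise. At the base end are two guides 32 mm apart, 35 mm high, and a stop; at mid body both long faces are free for fingers above the base plate
- yoke (a point): middle of the steel yoke round the neck of a bottle in the cradle: plate 6 mm thick, slot 19 mm wide, open above, flared lips up to 51 mm above the bench. It holds the bottle's shoulder back under the pull; the shoulder rests 3 mm from it when the bottle is laid in
- fork (a point): middle of the fork on the carriage: plate 4 mm thick, slot 15 mm wide, open above, flared lips up to 49 mm above the bench. With the carriage home it stands round the bare shank between neck and stopper head of a bottle in the cradle, 3.5 mm from either
- carriage (a joint): travel of the tester's carriage (fork and spring barrel, barrel top 38 mm high), m: 0 home, grows along the tester's -x up to 0.028. It takes up about 6.5 mm of play before the fork draws on the stopper. A weak spring (about 1 N) brings it home by itself when nothing holds it
- gauge (a joint): gauge reading, m: how far handle rod and pointer are drawn out of the barrel, 0 at rest, 600 N/m (0.020 is 12 N); springs back when let go. The two long cross lines on the scale, the proof lines, are at 0.020 and 0.026; end stop at 0.042. Handle travel is gauge plus carriage travel
- handle (a point): point to grip on the pull handle, an upright black round post 16 mm in diameter, 15 to 77 mm above the bench: on its axis, 60 mm above the bench, 110 mm from the tester's origin along its -x at rest; moves with the handle. Gripped at this height the fingertips clear the barrel, which begins 35 mm behind the post's axis
- mat: black rubber bench mat, 106 x 330 mm, 3 mm thick, fixed, with four outlined places 80 mm apart along its y, marked by one to four small studs at their near edge; place 1 at +y. Origin under its middle. Just beyond it stands a large fixed instrument, 231 mm high, always with its near face at x = 0.53 and its right side at y = 0.23: keep wrist and gripper clear
- pass_tray: shallow plain metal tray for passed bottles, 130 (x) x 165 (y) mm, 22 mm high, wall and floor 3 mm, fixed; origin under its middle. It stands on the right; it and the card box may be swapped
- fail_box: deep open card box for failed bottles, 130 (x) x 165 (y) mm, 60 mm high, wall and floor 3 mm, fixed; origin under its middle
- timer: white bench timer, 66 x 66 x 20 mm, bystander
- tape_roll: roll of masking tape, 68 mm across, 18 mm high, bystander
- pen: ball pen lying down, 146 mm long, 9 mm thick, bystander
Mind the look-alikes: they are no part of the job. What is shaped like the bottle_1 but green or orange is not meant.

How it is judged:
On the way, in this order (a step that is already met when the one before it is completed fails the run):
1. bottle_1 lies in the cradle, and either the gauge stands between the proof lines (18.5 to 28 mm) with the fork against a stopper still home, or the pull has drawn its stopper out (x of bottle_1 in the frame of cradle between -0.008 and 0.008 m and y of bottle_1 in the frame of cradle between -0.004 and 0.004 m and z of bottle_1 in the frame of cradle between -0.004 and 0.004 m and angle between the x axis of bottle_1 and the x axis of cradle, either way round below 0.12 rad and ((x of handle in the frame of bottle_1 between 0.217 and 0.2265 m and x of fork in the frame of bottle_1 below 0.0475 m and value of joint stopper_1 below 0.0025 m) or value of joint stopper_1 above 0.006 m)), for 0.7 s.
2. bottle_2 lies in the cradle, and either the gauge stands between the proof lines (18.5 to 28 mm) with the fork against a stopper still home, or the pull has drawn its stopper out (x of bottle_2 in the frame of cradle between -0.008 and 0.008 m and y of bottle_2 in the frame of cradle between -0.004 and 0.004 m and z of bottle_2 in the frame of cradle between -0.004 and 0.004 m and angle between the x axis of bottle_2 and the x axis of cradle, either way round below 0.12 rad and ((x of handle in the frame of bottle_2 between 0.217 and 0.2265 m and x of fork in the frame of bottle_2 below 0.0475 m and value of joint stopper_2 below 0.0025 m) or value of joint stopper_2 above 0.006 m)), for 0.7 s.
3. bottle_3 lies in the cradle, and either the gauge stands between the proof lines (18.5 to 28 mm) with the fork against a stopper still home, or the pull has drawn its stopper out (x of bottle_3 in the frame of cradle between -0.008 and 0.008 m and y of bottle_3 in the frame of cradle between -0.004 and 0.004 m and z of bottle_3 in the frame of cradle between -0.004 and 0.004 m and angle between the x axis of bottle_3 and the x axis of cradle, either way round below 0.12 rad and ((x of handle in the frame of bottle_3 between 0.217 and 0.2265 m and x of fork in the frame of bottle_3 below 0.0475 m and value of joint stopper_3 below 0.0025 m) or value of joint stopper_3 above 0.006 m)), for 0.7 s.
4. bottle_4 lies in the cradle, and either the gauge stands between the proof lines (18.5 to 28 mm) with the fork against a stopper still home, or the pull has drawn its stopper out (x of bottle_4 in the frame of cradle between -0.008 and 0.008 m and y of bottle_4 in the frame of cradle between -0.004 and 0.004 m and z of bottle_4 in the frame of cradle between -0.004 and 0.004 m and angle between the x axis of bottle_4 and the x axis of cradle, either way round below 0.12 rad and ((x of handle in the frame of bottle_4 between 0.217 and 0.2265 m and x of fork in the frame of bottle_4 below 0.0475 m and value of joint stopper_4 below 0.0025 m) or value of joint stopper_4 above 0.006 m)), for 0.7 s.
At the end, for the whole second after the job is handed in: every bottle present is at rest in the right container: in the shallow tray (body centre inside its walls) if its stopper is home (under 2.5 mm), in the deep card box if its stopper is drawn (over 6 mm); gauge and carriage back within 4 mm of home (((x of bottle_1 in the frame of pass_tray between -0.062 and 0.062 m and y of bottle_1 in the frame of pass_tray between -0.08 and 0.08 m and z of bottle_1 in the frame of pass_tray between 0 and 0.05 m and value of joint stopper_1 below 0.0025 m) or (x of bottle_1 in the frame of fail_box between -0.062 and 0.062 m and y of bottle_1 in the frame of fail_box between -0.08 and 0.08 m and z of bottle_1 in the frame of fail_box between 0 and 0.055 m and value of joint stopper_1 above 0.006 m)) and ((x of bottle_2 in the frame of pass_tray between -0.062 and 0.062 m and y of bottle_2 in the frame of pass_tray between -0.08 and 0.08 m and z of bottle_2 in the frame of pass_tray between 0 and 0.05 m and value of joint stopper_2 below 0.0025 m) or (x of bottle_2 in the frame of fail_box between -0.062 and 0.062 m and y of bottle_2 in the frame of fail_box between -0.08 and 0.08 m and z of bottle_2 in the frame of fail_box between 0 and 0.055 m and value of joint stopper_2 above 0.006 m)) and ((x of bottle_3 in the frame of pass_tray between -0.062 and 0.062 m and y of bottle_3 in the frame of pass_tray between -0.08 and 0.08 m and z of bottle_3 in the frame of pass_tray between 0 and 0.05 m and value of joint stopper_3 below 0.0025 m) or (x of bottle_3 in the frame of fail_box between -0.062 and 0.062 m and y of bottle_3 in the frame of fail_box between -0.08 and 0.08 m and z of bottle_3 in the frame of fail_box between 0 and 0.055 m and value of joint stopper_3 above 0.006 m)) and ((x of bottle_4 in the frame of pass_tray between -0.062 and 0.062 m and y of bottle_4 in the frame of pass_tray between -0.08 and 0.08 m and z of bottle_4 in the frame of pass_tray between 0 and 0.05 m and value of joint stopper_4 below 0.0025 m) or (x of bottle_4 in the frame of fail_box between -0.062 and 0.062 m and y of bottle_4 in the frame of fail_box between -0.08 and 0.08 m and z of bottle_4 in the frame of fail_box between 0 and 0.055 m and value of joint stopper_4 above 0.006 m)) and linear speed of each of bottle_1, bottle_2, bottle_3, bottle_4 below 0.03 m/s and value of joint each of gauge, carriage below 0.004 m); the robot touches nothing.
It fails at once if the gauge is drawn well past the second proof line (over 30 mm, 18 N) (value of joint gauge above 0.03 m).
It fails at once if the timer is moved more than 4 cm (distance of timer from where it was at the start of the episode above 0.04 m).
It fails at once if the tape roll is moved more than 4 cm (distance of tape_roll from where it was at the start of the episode above 0.04 m).
It fails at once if the pen is moved more than 4 cm (distance of pen from where it was at the start of the episode above 0.04 m).
Of bottle_1, bottle_2, bottle_3, bottle_4 only 2 to 3 are there at a start; the rules pass over those that are not, and their reading is None.
At some moment in a run one of bottle_1, bottle_2, bottle_3, bottle_4 may be knocked a few centimetres aside while the robot is not near it.
Once in a run the grip may slacken for a moment while it holds something.
It also fails if it takes over 210 s, if anything falls off the work surface, if the arm or the gripper's body presses on something with over 40 N, if the wrist force passes 120 N, or if a joint passes its speed limit or range.

## Working session

There is one attempt and no reset: what is moved stays moved. The work goes in short steps, Python scripts to look and compute and a tool call to move; the robot and the scene stay as the last step left them, time stands still between calls to the robot, and variables do not carry over. Pictures are saved under pics/ and viewed, at most 14 in all, crops included, and the job is handed in when it is done.

Besides the shell and the picture viewer there is one more tool, called after "Emit:" as name(argument=value, ...), one argument or row to a line, values as JSON. arm_command: Moves the arm, as the interface text tells. Its arguments: {"type":"object","properties":{"deltas":{"type":"array"},"newtons":{"type":"number"}},"required":["deltas"]}

```bash
mkdir -p pics && cat > h.py <<'E'
import numpy as np, cv2
from rig import status, imaging, order
def shot(n,f=None):
    P=imaging.camera_params(n); im,d=imaging.camera(n)
    if f: cv2.imwrite('pics/'+f,im[:,:,::-1])
    return im,d,P
def cloud(d,P):
    K=np.array(P['intrinsics']);T=np.linalg.inv(np.array(P['camera_from_world']))
    v,u=np.mgrid[:d.shape[0],:d.shape[1]]
    p=np.stack([(u-K[0,2])/K[0,0]*d,-(v-K[1,2])/K[1,1]*d,-d],-1)
    w=p@T[:3,:3].T+T[:3,3]; w[d==0]=np.nan
    return w
E
python3 - <<'E'
from h import *
for n in('scene','side'):
    im,d,P=shot(n,n+'0.png'); np.save(n+'0.npy',cloud(d,P)); print(P['intrinsics'],np.linalg.inv(P['camera_from_world'])[:3])
o=status.get_obs();print(o)
E
```

```text
[[450.54488504   0.         260.538836  ]
 [  0.         450.54488504 186.03390143]
 [  0.           0.           1.        ]] [[ 0.81044377  0.4153314  -0.41313525 -0.20052973]
 [-0.58580349  0.56988568 -0.57625045 -0.87755899]
 [-0.00389504  0.70903465  0.70516288  1.38670852]]
[[406.45841609   0.         256.52731059]
 [  0.         406.45841609 194.66919641]
 [  0.           0.           1.        ]] [[-0.98758186  0.08785542 -0.13024396  0.41775696]
 [-0.15689907 -0.50908428  0.84629538  1.36135605]
 [ 0.00804648  0.85622113  0.51654684  0.77834259]]
{'time': 0.1, 'q': array([ 1.05950852e+00,  5.28369847e-01,  1.43375646e+00,  1.58307683e-05,
        1.18139984e+00, -1.78470917e-01]), 'joint_velocities': array([ 0.00058575, -0.00040461, -0.00166501,  0.00043359,  0.00097208,
       -0.00107492]), 'joint_torque': array([-4.94964643e-04, -4.40988743e+01, -1.77149534e+01,  6.34148740e-02,
        5.33806044e-02, -2.68686244e-05]), 'position': array([0.2038198 , 0.59014581, 0.22167718]), 'tool_rot': array([ 1.65644378e-01,  9.86185077e-01, -9.07346365e-04, -3.33729689e-04]), 'ft_force': array([-0.69371788, -0.56063226,  0.33964787]), 'moment': array([0.04082882, 0.02263851, 0.02536657]), 'grip_force': 0.0, 'grip_width': 0.0871139716679869}
```

```bash
python3 - <<'E'
import cv2
for n in('scene','side'):
    cv2.imwrite(f'pics/{n}0b.png',cv2.resize(cv2.imread(f'pics/{n}0.png'),(800,600),interpolation=cv2.INTER_CUBIC))
E
```

```text
(no output)
```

View pics/scene0b.png

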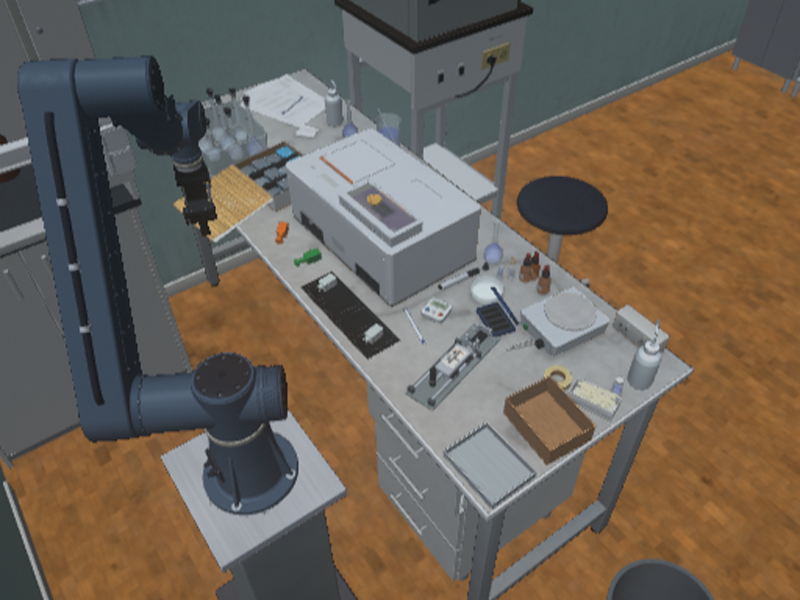

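View pics/side0b.png

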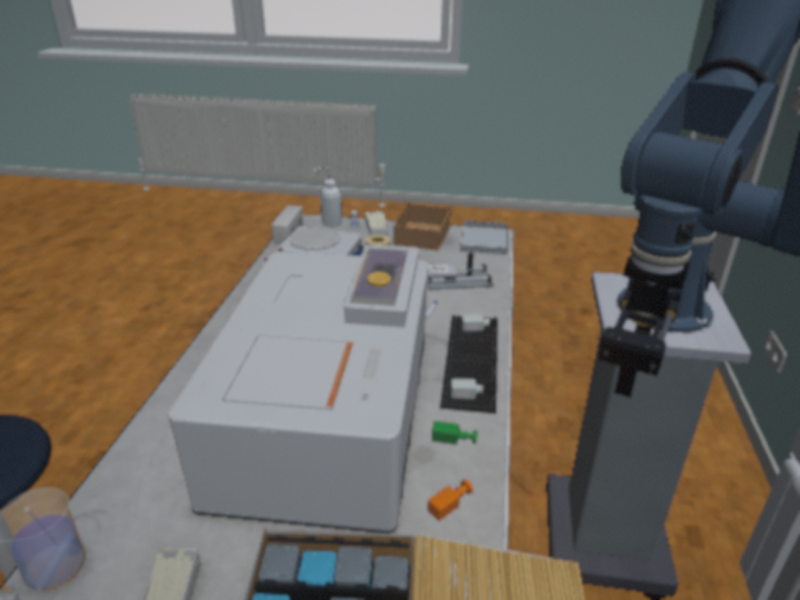

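Two bottles are on the mat: scene view (800x600) at (326,283) and (373,333). The green and orange look-alikes are off the mat at (307,257) and (281,232). The tester handle is at (432,378), with its cradle towards (487,335). The tray is at (488,465) and the box at (548,418).

```bash
python3 - <<'E'
from h import *
w=np.load('scene0.npy');s=512/800
for n,u,v in [('b A',326,283),('b A neck',330,279),('b B',373,333),('handle top',432,369),('plate near L',407,390),('plate near R',428,408),('cradle',487,335),('gaugeface',455,357),('tray l',446,458),('tray b',488,508),('tray r',534,473),('tray t',487,424),('box l',504,405),('box b',540,458),('box t',549,379),('box r',593,427),('mat l',303,280),('mat t',327,271),('mat b',369,358),('mat r',398,342),('pen',414,325),('timer',437,309),('tape',558,377)]:
    print(n,np.round(w[int(v*s),int(u*s)],3))
# bottles: high points over the mat
m=(w[...,0]>.33)&(w[...,0]<.53)&(w[...,1]>-.15)&(w[...,1]<.3)&(w[...,2]>.015)&(w[...,2]<.06)
l,n=None,None
c,l,st,ce=cv2.connectedComponentsWithStats(m.astype(np.uint8))
for i in range(1,c):
    if st[i,4]>15:
        p=w[l==i];print(st[i,4],np.round(p.mean(0),3),np.round(p.min(0),3),np.round(p.max(0),3))
E
```

```text
b A [0.43  0.391 0.028]
b A neck [0.448 0.396 0.032]
b B [0.429 0.157 0.033]
handle top [ 0.458 -0.056  0.08 ]
plate near L [ 0.411 -0.018 -0.003]
plate near R [ 0.414 -0.098  0.006]
cradle [ 0.676 -0.006  0.012]
gaugeface [ 0.547 -0.036  0.043]
tray l [ 0.367 -0.23   0.004]
tray b [ 0.366 -0.377 -0.   ]
tray r [ 0.495 -0.376  0.016]
tray t [ 0.496 -0.218  0.014]
box l [ 0.572 -0.194 -0.002]
box b [ 0.54  -0.352 -0.   ]
box t [ 0.68  -0.226  0.053]
box r [ 0.659 -0.386  0.059]
mat l [ 0.396  0.468 -0.   ]
mat t [0.473 0.458 0.001]
mat b [0.391 0.116 0.   ]
mat r [0.479 0.116 0.007]
pen [0.545 0.139 0.005]
timer [0.627 0.144 0.016]
tape [ 0.737 -0.21  -0.   ]
111 [0.425 0.159 0.026] [0.383 0.14  0.015] [0.461 0.185 0.039]
286 [ 0.48  -0.055  0.03 ] [ 0.403 -0.106  0.015] [ 0.529 -0.012  0.059]
```

Emit:
arm_command(
  deltas=[1,0,0,0,-0.167,1,0,0,0,-0.167,1,-0.039,-0.036,-0.01,0,1,-0.039,-0.036,-0.01,0,1,-0.039,-0.036,-0.01,0,1,-0.039,-0.036,-0.01,0,1,-0.039,-0.036,-0.01,0,1,0,0,0,0,1,0,0,0,0],
)

```text
time: 1.23
position: [0.3988, 0.4107, 0.2721]
tool_rot: [-0.0, 1.0, -0.0, -0.001]
ft_force: [0.2, 0.2, -0.4]
grip_width: 0.087
grip_force: 0.0
```

```bash
cat >> h.py <<'E'
def pose():
    o=status.get_obs(); q=o['tool_rot']
    from scipy.spatial.transform import Rotation as R
    M=R.from_quat(q).as_matrix()
    return o, M
def pp():
    o,M=pose(); print('t',round(o['time'],2),'pos',np.round(o['position'],4),'yaw_y',round(float(np.degrees(np.arctan2(M[1,1],M[0,1]))),2),'w',round(o['grip_width'],4),'gf',round(o['grip_force'],1),'ft',np.round(o['ft_force'],1),'q6',round(o['q'][5],2))
E
python3 - <<'E'
from h import *
pp()
im,d,P=shot('wrist','w1.png'); np.save('w1.npy',cloud(d,P)); print(np.round(np.linalg.inv(P['camera_from_world'])[:3],3), P['intrinsics'][0])
E
```

```text
t 1.23 pos [0.3988 0.4107 0.2721] yaw_y 90.02 w 0.087 gf 0.0 ft [ 0.2  0.2 -0.4] q6 -0.97
[[-0.001 -0.961 -0.276  0.322]
 [ 1.    -0.001  0.001  0.41 ]
 [-0.001 -0.276  0.961  0.435]] [294.94748483   0.         258.58550134]
```

View pics/w1.png

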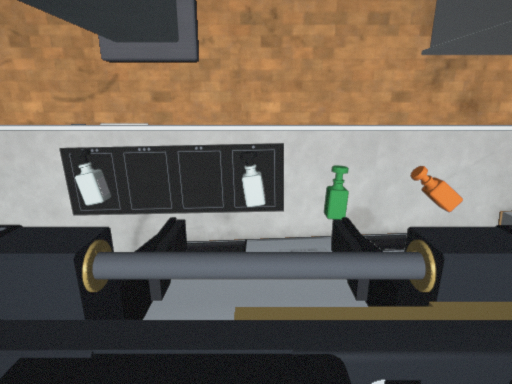

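Place 1 holds a bottle at pixel (253,186) and place 4 holds one at (93,185). Both stoppers point towards the robot.

```bash
cat >> h.py <<'E'
def fit(w,im,lo,hi,zmin=0.024,zmax=0.05,sel=None):
    """rectangle round the top face points in the window lo..hi (xy): centre, long-axis angle, sizes"""
    m=(w[...,0]>lo[0])&(w[...,0]<hi[0])&(w[...,1]>lo[1])&(w[...,1]<hi[1])&(w[...,2]>zmin)&(w[...,2]<zmax)&(im.min(2)>110)
    p=w[m]; zt=np.percentile(p[:,2],60); p=p[p[:,2]>zt-0.004]
    (c,s,a)=cv2.minAreaRect((p[:,:2]*1000).astype(np.float32))
    return len(p),np.round(zt,4),np.round(c,1),np.round(s,1),round(a,1),np.round(p.min(0),3),np.round(p.max(0),3)
E
python3 - <<'E'
from h import *
im=cv2.imread('pics/w1.png')[:,:,::-1].astype(int);w=np.load('w1.npy')
print(fit(w,im,(.37,.36),(.5,.46)));print(fit(w,im,(.37,.1),(.5,.22)))
for u,v in[(253,186),(251,161),(93,185),(84,162),(230,150)]:print(u,v,np.round(w[v,u],3),im[v,u])
E
```

```text
(585, np.float64(0.0315), array([443.6, 402.2]), array([46.2, 28. ]), 8.6, array([0.421, 0.386, 0.028]), array([0.467, 0.418, 0.034]))
(598, np.float64(0.0316), array([440.9, 167.8]), array([45.2, 28.8]), 12.6, array([0.417, 0.15 , 0.028]), array([0.464, 0.184, 0.034]))
253 186 [0.436 0.402 0.031] [221 230 231]
251 161 [0.402 0.399 0.022] [41 38 38]
93 185 [0.435 0.175 0.031] [218 227 228]
84 162 [0.403 0.162 0.023] [38 42 44]
230 150 [0.389 0.368 0.004] [43 42 41]
```

Emit:
arm_command(
  deltas=[1,-0.045,-0.0085,0,-0.15,0.4,0,0,0.05,0,0.4,0,0,0.05,0,0.4,0,0,0.05,0,0.4,0,0,0.05,0,0.4,0,0,0.046,0,0.4,0,0,0.02,0,0.4,0,0,0,0,-1,0,0,0,0,-1,0,0,0,0,-1,0,0,0,0,-1,0,0,0,0],
  newtons=25,
)

```text
time: 2.78
position: [0.4445, 0.4025, 0.0069]
tool_rot: [-0.076, 0.997, 0.0, 0.0]
ft_force: [-0.2, -0.5, 0.0]
grip_width: 0.0288
grip_force: 0.3
```

Emit:
arm_command(
  deltas=[-1,0,0,0,0,-1,0,0,0,0,-1,0,0,-0.03,0,-1,0,0,-0.055,0,-1,0,0,-0.055,0,-1,0,0,-0.055,0.15,-1,0,-0.055,-0.05,0,-1,0,-0.055,-0.05,0,-1,0,-0.055,0,0,-1,0,-0.055,0,0,-1,0,-0.055,0,0],
)

```text
time: 4.15
position: [0.4442, 0.1433, 0.2856]
tool_rot: [-0.001, 1.0, -0.0, 0.0]
ft_force: [1.9, -0.8, -0.1]
grip_width: 0.0277
grip_force: 25.0
```

Emit:
arm_command(
  deltas=[-1,-0.03,-0.05,0,0,-1,-0.045,-0.045,0,0,-1,-0.05,-0.04,0,0,-1,-0.05,-0.04,0,0,-1,0,0,0,0,-1,0,0,0,0,-1,0,0,0,0],
)

```text
time: 5.03
position: [0.6153, -0.0259, 0.2855]
tool_rot: [-0.001, 1.0, 0.0, -0.001]
ft_force: [0.4, -0.3, -0.1]
grip_width: 0.0276
grip_force: 25.0
```

```bash
python3 - <<'E'
from h import *
pp()
im,d,P=shot('wrist','w2.png'); np.save('w2.npy',cloud(d,P))
cv2.imwrite('pics/w2b.png',cv2.resize(cv2.imread('pics/w2.png')[60:384,120:400],None,fx=1.85,fy=1.85,interpolation=cv2.INTER_CUBIC))
E
```

```text
t 5.03 pos [ 0.6153 -0.0259  0.2855] yaw_y 90.13 w 0.0276 gf 25.0 ft [ 0.4 -0.3 -0.1] q6 -1.8
```

View pics/w2b.png

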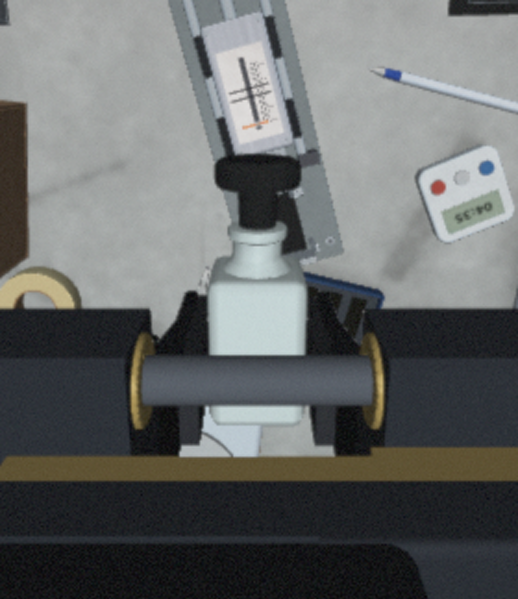

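The held bottle covers the tester. The gauge window is at (248,90) and the far right plate corner at (325,250), so I'll look from one side.

Emit:
arm_command(
  deltas=[-1,-0.02,0.06,-0.02,0,-1,-0.02,0.05,-0.02,0,-1,0,0,0,0,-1,0,0,0,0],
)

```text
time: 5.58
position: [0.6543, 0.0801, 0.3244]
tool_rot: [-0.001, 1.0, -0.0, -0.001]
ft_force: [-0.4, -0.1, -1.2]
grip_width: 0.0279
grip_force: 25.0
```

```bash
python3 - <<'E'
from h import *
pp()
im,d,P=shot('wrist','w3.png'); np.save('w3.npy',cloud(d,P))
cv2.imwrite('pics/w3b.png',cv2.resize(im[0:250,0:330,::-1],None,fx=2.4,fy=2.4,interpolation=cv2.INTER_CUBIC))
E
```

```text
t 5.58 pos [0.6543 0.0801 0.3244] yaw_y 90.16 w 0.0279 gf 25.0 ft [-0.4 -0.1 -1.2] q6 -1.62
```

View pics/w3b.png

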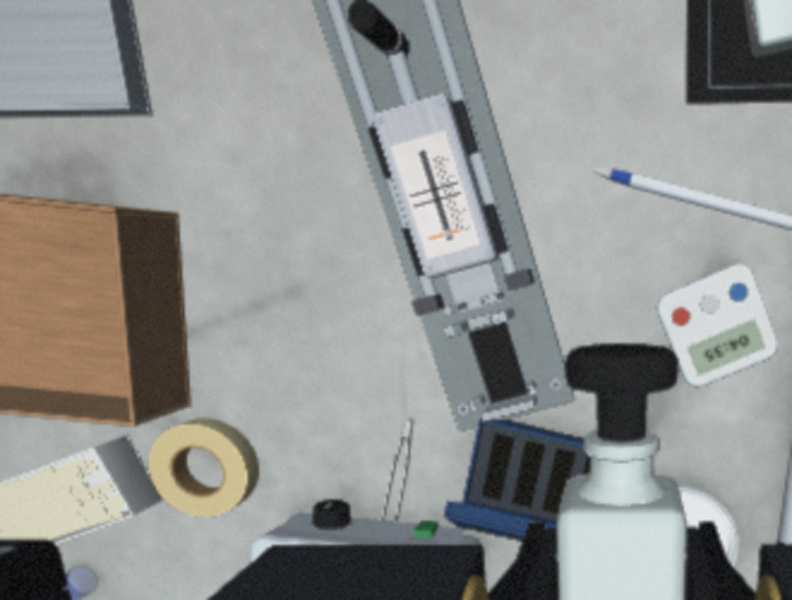

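Crop pixels (scale 2.4): plate far corners at (463,431) and (574,401), plate sides at (315,0) and (458,0), handle top at (367,17), and bed rectangle around (497,362).

```bash
cat >> h.py <<'E'
def ray(P,u,v,z):
    K=np.array(P['intrinsics']);T=np.linalg.inv(np.array(P['camera_from_world']))
    r=T[:3,:3]@np.array([(u-K[0,2])/K[0,0],-(v-K[1,2])/K[1,1],-1.]); c=T[:3,3]
    return (c+r*(z-c[2])/r[2])[:2]
E
python3 - <<'E'
from h import *
P=imaging.camera_params('wrist')
R=lambda u,v,z:ray(P,u/2.4,v/2.4,z)
L0,L1,R0,R1=R(318,0,.01),R(463,431,.01),R(458,0,.01),R(574,401,.01)
for a in(L0,L1,R0,R1):print(np.round(a,4))
dl=L1-L0;dr=R1-R0;print('ang',np.degrees(np.arctan2(dl[1],dl[0])),np.degrees(np.arctan2(dr[1],dr[0])),'end edge',np.degrees(np.arctan2(*(R1-L1)[::-1]))-90,'width',np.linalg.norm(R1-L1))
h=R(365,15,.077);print('handle',h)
for q in[(468,333),(503,321),(526,391),(492,404)]:print('bed',np.round(R(*q,.016),4))
w=np.load('w3.npy')
for u,v in[(500,360),(365,15),(440,300),(480,315),(520,393),(550,340),(431,180)]:print(u,v,np.round(w[round(v/2.4),round(u/2.4)],3))
m=(R1+L1)/2; 
for name,ang in(('edges',(np.arctan2(dl[1],dl[0])+np.arctan2(dr[1],dr[0]))/2),('hm',np.arctan2(*(m-h)[::-1]))):
  e=np.array([np.cos(ang),np.sin(ang)]);print(name,np.degrees(ang),'cradle',m-.04*e,'handle dist',np.dot(m-h,e),'lat',np.cross(e,h-m))
E
```

```text
[ 0.4376 -0.1015]
[ 0.7012 -0.0311]
[ 0.4374 -0.0185]
[0.6797 0.0464]
ang 14.936433353025897 14.983032030849719 end edge 15.474905864451443 width 0.08045907449569599
handle [ 0.46398493 -0.05281122]
bed [ 0.6328 -0.0225]
bed [0.6249 0.001 ]
bed [0.6716 0.0145]
bed [ 0.6807 -0.0089]
500 360 [ 0.651 -0.002  0.016]
365 15 [ 0.464 -0.052  0.078]
440 300 [ 0.612 -0.039  0.018]
480 315 [nan nan nan]
520 393 [0.674 0.012 0.017]
550 340 [0.639 0.031 0.011]
431 180 [ 0.541 -0.033  0.04 ]
edges 14.959732691937807 cradle [ 0.65182491 -0.00269696] handle dist 0.23441011559592023 lat 7.326650802467333e-05
hm 14.94182449910191 cradle [ 0.65182169 -0.00268488] handle dist 0.23441012704589767 lat 0.0<stdin>:13: DeprecationWarning: Arrays of 2-dimensional vectors are deprecated. Use arrays of 3-dimensional vectors instead. (deprecated in NumPy 2.0)
```

Emit:
arm_command(
  deltas=[-1,0.0015,-0.042,0,0,-1,0,-0.041,0,0,-1,0,0,0.05,-0.129,-1,0,0,0.05,-0.129,-1,0,0,0.05,0,-1,0,0,0.05,0,-1,0,0,0,0,-1,0,0,0,0,-1,0,0,0,0],
)

```text
time: 6.75
position: [0.6558, -0.0042, 0.1274]
tool_rot: [-0.129, 0.992, -0.001, 0.003]
ft_force: [0.4, -0.0, -0.4]
grip_width: 0.0277
grip_force: 25.0
```

```bash
python3 - <<'E'
from h import *
pp();o,M=pose();t=o['position']
a=np.radians(14.95);e=np.array([np.cos(a),np.sin(a)]);n=np.array([-e[1],e[0]])
c=np.array([.652,-.003]);print('TCP-cradle along,lat mm',np.round([(t[:2]-c)@e*1000,(t[:2]-c)@n*1000],1))
im,d,P=shot('wrist','w4.png'); w=cloud(d,P)
p=w.reshape(-1,3)-t; l=p[:,:2]@e; s=p[:,:2]@n
m=(abs(p[:,2]-.024)<.004)&(abs(s)<.025)&(abs(l)<.06)&(im.reshape(-1,3).min(1)>110)
print('top pts',m.sum(),'z',np.median(p[m,2]),'front',np.percentile(l[m],[0,1,3]),'lat',np.percentile(s[m],[2,98]))
m=(p[:,2]<.03)&(p[:,2]>.008)&(abs(s)<.02)&(l<-.05)&(l>-.075)&(im.reshape(-1,3).max(1)<80)
print('head',m.sum(),np.percentile(l[m],[1,99]),np.percentile(s[m],[1,99]),np.percentile(p[m,2],[1,99]))
E
```

```text
t 6.75 pos [ 0.6558 -0.0042  0.1274] yaw_y 104.83 w 0.0277 gf 25.0 ft [ 0.4 -0.  -0.4] q6 -2.01
TCP-cradle along,lat mm [ 3.4 -2.1]
top pts 2621 z 0.024136183118800975 front [-0.03608287 -0.02383569 -0.02340367] lat [-0.0129022   0.01277977]
head 672 [-0.05579392 -0.05006684] [-0.01159238  0.01132768] [0.00938514 0.02270033]
```

Emit:
arm_command(
  deltas=[-1,0.0027,0.0021,0.04,0,-1,0,0,0.027,0,-1,0,0,0,0,-1,0,0,0,0,-1,0,0,0,0],
)

```text
time: 7.42
position: [0.6523, -0.0024, 0.0595]
tool_rot: [-0.129, 0.992, -0.001, 0.002]
ft_force: [0.8, -0.2, -1.3]
grip_width: 0.0277
grip_force: 25.0
```

```bash
cat >> h.py <<'E'
a_=np.radians(14.95);e_=np.array([np.cos(a_),np.sin(a_)]);n_=np.array([-e_[1],e_[0]])
def rel(c=(.652,-.003)):
    pp();o,M=pose();t=o['position'][:2]-np.array(c);print('along,lat mm',np.round([t@e_*1000,t@n_*1000],1),'z',round(o['position'][2]*1000,1))
E
python3 -c "
from h import *
rel()"
```

```text
t 7.42 pos [ 0.6523 -0.0024  0.0595] yaw_y 104.86 w 0.0277 gf 25.0 ft [ 0.8 -0.2 -1.3] q6 -2.0
along,lat mm [0.5 0.5] z 59.5
```

Emit:
arm_command(
  deltas=[-1,0,-0.0005,0.02,0,-1,0,0,0.012,0,-1,0,0,0.004,0,-1,0,0,0.003,0,-1,0,0,0,0,-1,0,0,0,0],
)

```text
time: 8.18
position: [0.6495, -0.0024, 0.0199]
tool_rot: [-0.129, 0.992, 0.0, -0.002]
ft_force: [-5.0, -0.2, 10.9]
grip_width: 0.028
grip_force: 25.0
```

```bash
python3 -c "
from h import *
rel()"
```

```text
t 8.18 pos [ 0.6495 -0.0024  0.0199] yaw_y 104.87 w 0.028 gf 25.0 ft [-5.  -0.2 10.9] q6 -2.01
along,lat mm [-2.2  1.2] z 19.9
```

Emit:
arm_command(
  deltas=[0.1,0,0,0,0,0.1,0,0,0,0,0.1,0,0,0,0,0.1,0,0,-0.04,0,0.1,0,0,-0.05,0,0.1,0.05,0,0,0,0.1,0.05,0,0,0,0.1,0,0,0,0,0.1,0,0,0,0],
)

```text
time: 9.3
position: [0.5555, -0.0286, 0.1087]
tool_rot: [-0.129, 0.992, -0.0, 0.001]
ft_force: [0.6, 0.6, 1.4]
grip_width: 0.0478
grip_force: 0.0
```

```bash
python3 - <<'E'
from h import *
rel((.464,-.0528))
im,d,P=shot('wrist','w5.png'); np.save('w5.npy',cloud(d,P))
print(np.round(np.linalg.inv(P['camera_from_world'])[:3],3))
im2,d2,P2=shot('side','s5.png')
im3,d3,P3=shot('scene','sc5.png')
K=P3
cv2.imwrite('pics/s5b.png',np.hstack([cv2.resize(im2[150:200,262:320,::-1],(400,345),interpolation=cv2.INTER_CUBIC),cv2.resize(im3[200:262,252:324,::-1],(400,345),interpolation=cv2.INTER_CUBIC)]))
E
```

```text
t 9.3 pos [ 0.5555 -0.0286  0.1087] yaw_y 104.83 w 0.0478 gf 0.0 ft [0.6 0.6 1.4] q6 -2.08
along,lat mm [94.6 -0.3] z 108.7
[[-0.256 -0.928 -0.27   0.481]
 [ 0.967 -0.247 -0.07  -0.048]
 [-0.002 -0.279  0.96   0.271]]
```

View pics/s5b.png

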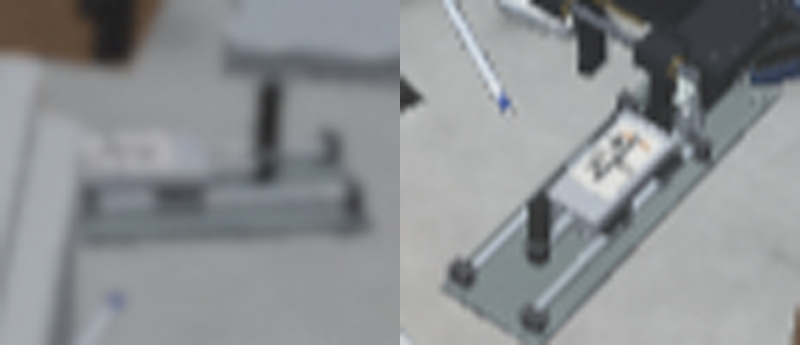

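Emit:
arm_command(
  deltas=[0.1,0.047,0,0,0,0.1,0.047,0,0,0,0.1,0,0,0.02,0,0.1,0,0,0,0,0.1,0,0,0,0],
)

```text
time: 10.07
position: [0.465, -0.0526, 0.0887]
tool_rot: [-0.13, 0.992, -0.0, 0.001]
ft_force: [-0.2, 0.1, 0.7]
grip_width: 0.0482
grip_force: 0.0
```

```bash
python3 - <<'E'
from h import *
rel((.464,-.0528))
w=np.load('w5.npy');m=(abs(w[...,2]-.077)<.006)&(np.hypot(w[...,0]-.464,w[...,1]+.053)<.03)
p=w[m];print(len(p),(p[:,:2].min(0)+p[:,:2].max(0))/2,np.ptp(p,axis=0),np.median(p[:,2]))
im3,d3,P3=shot('scene','sc6.png');w=cloud(d3,P3)
q=w[...,:2]-np.array([.652,-.003]);l=q@e_;s=q@n_
m=(im3.min(2)>110)&(abs(l)<.03)&(abs(s)<.02)&(w[...,2]>.036)&(w[...,2]<.055)
print('top',m.sum(),np.median(w[m][:,2]),np.percentile(l[m],[2,98]),np.percentile(s[m],[2,98]))
v,u=np.where(m);cv2.imwrite('pics/sc6b.png',cv2.resize(im3[200:262,252:324,::-1],(792,592),interpolation=cv2.INTER_CUBIC))
E
```

```text
t 10.07 pos [ 0.465  -0.0526  0.0887] yaw_y 104.89 w 0.0482 gf 0.0 ft [-0.2  0.1  0.7] q6 -2.18
along,lat mm [ 1. -0.] z 88.7
535 [ 0.46371228 -0.05447249] [0.01531282 0.0153301  0.00840408] 0.07681935536366044
top 60 0.04196466092960094 [-0.02904518  0.01422533] [-0.01400014  0.01230321]
```

View pics/sc6b.png

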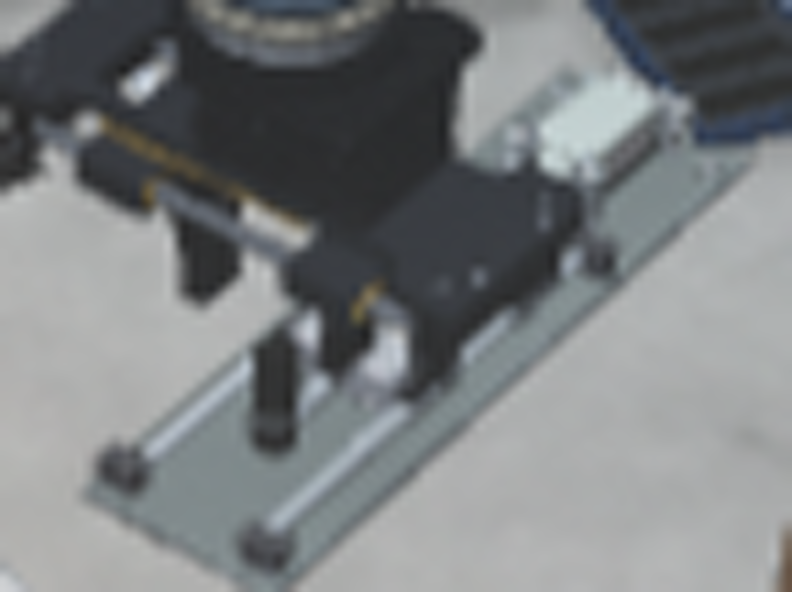

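Emit:
arm_command(
  deltas=[0.1,0.001,0,0.025,0,0.1,0,0,0.023,0,0.1,0,0,0,0,-1,0,0,0,0,-1,0,0,0,0,-1,0,0,0,0,-1,0,0,0,0,-1,0,0,0,0],
  newtons=50,
)

```text
time: 11.12
position: [0.4632, -0.054, 0.0409]
tool_rot: [-0.13, 0.992, -0.001, 0.001]
ft_force: [-1.6, -5.4, 1.9]
grip_width: 0.0149
grip_force: 50.0
```

```bash
python3 -c "
from h import *
rel((.464,-.0528))"
```

```text
t 11.12 pos [ 0.4632 -0.054   0.0409] yaw_y 104.91 w 0.0149 gf 50.0 ft [-1.6 -5.4  1.9] q6 -2.18
along,lat mm [-1.1 -0.9] z 40.9
```

Emit:
arm_command(
  deltas=[-1,0.005,0,0,0,-1,0.005,0,0,0,-1,0.005,0,0,0,-1,0.005,0,0,0,-1,0.004,0,0,0,-1,0,0,0,0,-1,0,0,0,0],
)

```text
time: 12.0
position: [0.4425, -0.0597, 0.0409]
tool_rot: [-0.129, 0.992, -0.001, 0.003]
ft_force: [7.0, -0.7, -0.2]
grip_width: 0.0149
grip_force: 50.0
```

```bash
cat >> h.py <<'E'
def pull():
    rel((.464,-.0528)); o,_=pose(); print('pull N',np.round(o['ft_force'][:2]@e_,1))
E
python3 - <<'E'
from h import *
pull()
im3,d3,P3=shot('scene','sc7.png');im,d,P=shot('wrist','w7.png')
cv2.imwrite('pics/w7b.png',cv2.resize(im[:,:,::-1],(800,600),interpolation=cv2.INTER_CUBIC))
E
```

```text
t 12.0 pos [ 0.4425 -0.0597  0.0409] yaw_y 104.78 w 0.0149 gf 50.0 ft [ 7.  -0.7 -0.2] q6 -2.22
along,lat mm [-22.6  -1.1] z 40.9
pull N 6.5
```

Emit:
arm_command(
  deltas=[-1,0.003,0,0,0,-1,0.003,0,0,0,-1,0.002,0,0,0,-1,0,0,0,0,-1,0,0,0,0],
)

```text
time: 12.72
position: [0.4349, -0.0617, 0.0409]
tool_rot: [-0.129, 0.992, -0.002, 0.003]
ft_force: [7.1, -0.6, -1.2]
grip_width: 0.0147
grip_force: 50.0
```

```bash
python3 - <<'E'
from h import *
pull()
im3,d3,P3=shot('scene','sc8.png');im,d,P=shot('wrist','w8.png')
cv2.imwrite('pics/w8b.png',np.hstack([cv2.resize(im[120:384,130:390,::-1],(400,406),interpolation=cv2.INTER_CUBIC),cv2.resize(im3[200:262,262:324,::-1],(400,406),interpolation=cv2.INTER_CUBIC)]))
E
```

```text
t 12.72 pos [ 0.4349 -0.0617  0.0409] yaw_y 104.79 w 0.0147 gf 50.0 ft [ 7.1 -0.6 -1.2] q6 -2.23
along,lat mm [-30.4  -1.1] z 40.9
pull N 6.7
```

View pics/w8b.png

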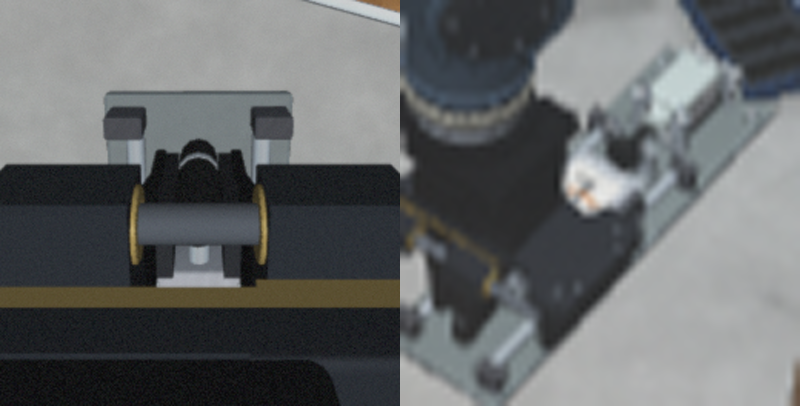

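The force stayed flat from 21 to 29 mm of travel, and the scene crop shows the fork well clear of the yoke. So bottle 1's stopper slid out and the bottle failed. I'll return the handle and release it.

Emit:
arm_command(
  deltas=[-1,0,0,0,0,-1,-0.008,0,0,0,-1,-0.008,0,0,0,-1,-0.008,0,0,0,-1,-0.005,0,0,0,-1,0,0,0,0,0.1,0,0,0,0,0.1,0,0,0,0,0.1,0,0,-0.03,0,0.1,0,0,-0.04,0],
)

```text
time: 14.08
position: [0.4569, -0.0522, 0.1099]
tool_rot: [-0.129, 0.992, 0.002, -0.003]
ft_force: [0.7, -0.6, 0.1]
grip_width: 0.0444
grip_force: 0.0
```

Emit:
arm_command(
  deltas=[0.1,-0.05,0,0,0,0.1,-0.05,0,0,0,0.1,-0.05,0,0,0,0.1,-0.041,0,0,0,0.1,0,0,0,0,0.1,0,0,0,0,0.1,0,0,0,0],
)

```text
time: 14.95
position: [0.642, -0.0044, 0.1099]
tool_rot: [-0.129, 0.992, 0.001, -0.002]
ft_force: [0.1, 0.1, 0.5]
grip_width: 0.048
grip_force: 0.0
```

```bash
python3 - <<'E'
from h import *
rel();o,M=pose();t=o['position']
im,d,P=shot('wrist','w9.png'); w=cloud(d,P)
for lo,hi,nm in((-.1,-.02,'front'),):
    q=w[...,:2]-np.array([.652,-.003]);l=q@e_;s=q@n_
    m=(im.min(2)>110)&(l>-.035)&(l<.03)&(abs(s)<.016)&(w[...,2]>.038)&(w[...,2]<.05)
    print('top',m.sum(),np.percentile(l[m],[1,99]),np.percentile(s[m],[1,99]))
    m=(im.max(2)<80)&(l>-.09)&(l<-.03)&(abs(s)<.015)&(w[...,2]>.025)&(w[...,2]<.048)
    print('head',m.sum(),np.percentile(l[m],[1,99]))
cv2.imwrite('pics/w9b.png',cv2.resize(im[60:324,110:400,::-1],(790,580)))
E
```

```text
t 14.95 pos [ 0.642  -0.0044  0.1099] yaw_y 104.83 w 0.048 gf 0.0 ft [0.1 0.1 0.5] q6 -2.01
along,lat mm [-10.    1.2] z 109.9
top 1841 [-0.03168738  0.02451199] [-0.01292845  0.01485273]
head 609 [-0.06352763 -0.03378087]
```

View pics/w9b.png

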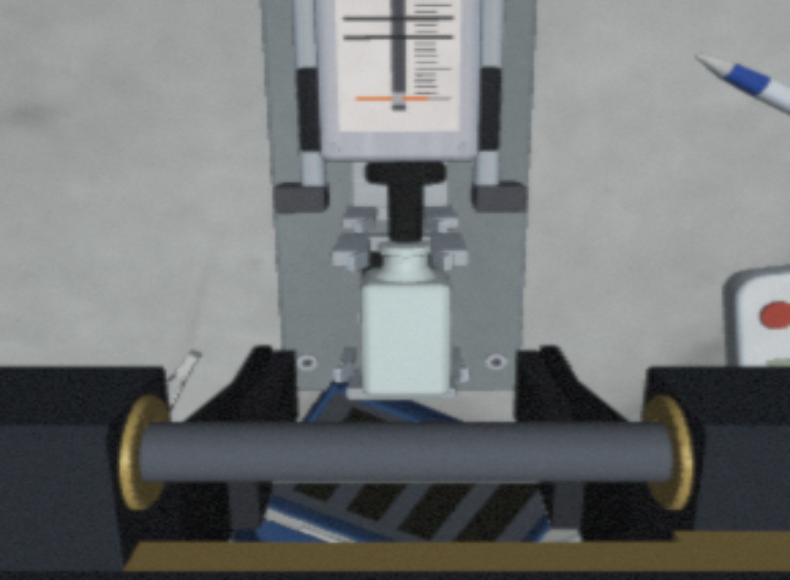

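The drawn stopper shows clearly (head at (405,173)), with the gauge at zero and the carriage home. I'll pick up the failed bottle.

Emit:
arm_command(
  deltas=[0.1,-0.01,-0.0005,0.04,0,0.1,0,0,0.03,0,0.1,0,0,0.019,0,0.1,0,0,0,0,-1,0,0,0,0,-1,0,0,0,0,-1,0,0,0,0,-1,0,0,0,0,-1,0,0,-0.03,0,-1,0,0,-0.05,0,-1,0,0,-0.05,0.13,-1,0,0,-0.05,0.13],
  newtons=25,
)

```text
time: 16.5
position: [0.6535, -0.0023, 0.2028]
tool_rot: [0.003, 1.0, 0.0, -0.0]
ft_force: [0.9, -0.5, -0.5]
grip_width: 0.0278
grip_force: 24.9
```

Emit:
arm_command(
  deltas=[-1,0,-0.04,0,0.13,-1,0.02,-0.045,0,0,-1,0.02,-0.04,0,0,-1,0,0,0,0,-1,0,0,0,0],
)

```text
time: 17.12
position: [0.6034, -0.1212, 0.2015]
tool_rot: [0.066, 0.998, 0.0, 0.0]
ft_force: [0.0, -0.0, -0.1]
grip_width: 0.028
grip_force: 24.9
```

```bash
python3 - <<'E'
from h import *
pp()
im,d,P=shot('wrist','w10.png'); w=cloud(d,P)
# box rim: brown, z .05-.07
m=(w[...,2]>.052)&(w[...,2]<.066)&(w[...,1]<-.15)&(w[...,0]<.75)&(im[...,0].astype(int)-im[...,2]>15)
print(m.sum()); p=w[m]; print(cv2.minAreaRect((p[:,:2]*1000).astype(np.float32)),p.min(0),p.max(0))
cv2.imwrite('pics/w10b.png',cv2.resize(im[:,:,::-1],(800,600)))
im3,d3,P3=shot('scene','sc10.png');w=cloud(d3,P3)
m=(w[...,2]>.052)&(w[...,2]<.066)&(w[...,1]<-.15)&(w[...,1]>-.45)&(w[...,0]<.72)&(w[...,0]>.5)&(im3[...,0].astype(int)-im3[...,2]>15)
p=w[m];print(m.sum(),cv2.minAreaRect((p[:,:2]*1000).astype(np.float32)))
E
```

```text
t 17.12 pos [ 0.6034 -0.1212  0.2015] yaw_y 82.47 w 0.028 gf 24.9 ft [ 0.  -0.  -0.1] q6 -1.82
1840
((606.883056640625, -297.964111328125), (166.3985595703125, 118.65674591064453), 84.8902587890625) [ 0.54069144 -0.38592439  0.05200484] [ 0.65884942 -0.21018779  0.06245296]
221 ((610.3148193359375, -300.3218688964844), (168.4505615234375, 135.38385009765625), 84.45313262939453)
```

View pics/w10b.png

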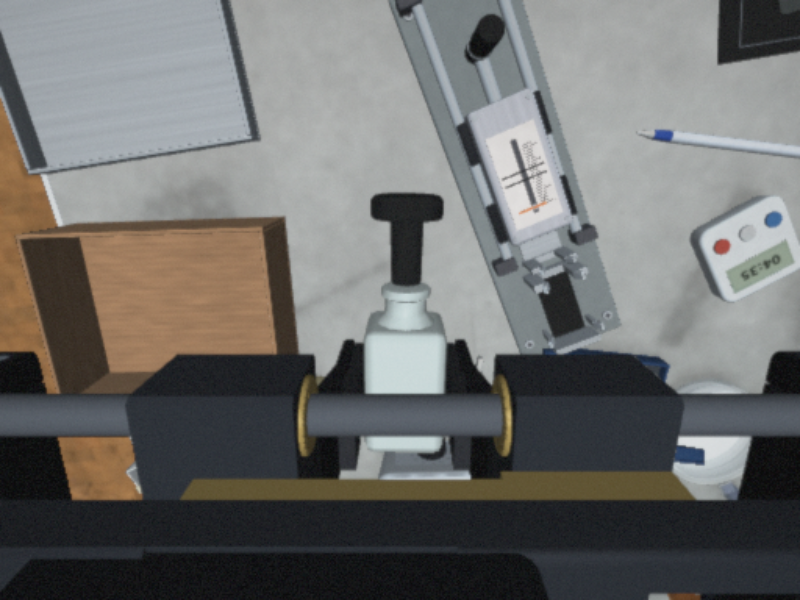

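Emit:
arm_command(
  deltas=[-1,-0.017,-0.049,0,0,-1,-0.017,-0.049,0,0,-1,-0.017,-0.0475,0,0,-1,0,0,0.05,0,-1,0,0,0.05,0,-1,0,0,0.05,0,-1,0,0,0.03,0,-1,0,0,0.009,0,-1,0,0,0,0,0,0,0,0,0,0,0,0,0,0,0,0,0,0,0],
)

```text
time: 18.73
position: [0.6353, -0.2727, 0.0135]
tool_rot: [0.065, 0.998, -0.0, 0.001]
ft_force: [0.7, 0.7, 0.3]
grip_width: 0.042
grip_force: 0.0
```

```bash
python3 - <<'E'
from h import *
pp()
E
```

```text
t 18.73 pos [ 0.6353 -0.2727  0.0135] yaw_y 82.5 w 0.042 gf 0.0 ft [0.7 0.7 0.3] q6 -2.01
```

Emit:
arm_command(
  deltas=[0,0,0,-0.055,0,0,0,0,-0.055,-0.131,0,0,0,-0.055,0,0,0,0,-0.055,0,0.4,0.029,0.054,-0.005,0,0.4,0.029,0.054,-0.005,0,0.4,0.029,0.054,-0.005,0,0.4,0.029,0.054,-0.005,0,0.4,0.029,0.054,-0.005,0,0.4,0.029,0.054,0,0,0.4,0.029,0.054,0,0,0.4,0.029,0.054,0,0],
)

```text
time: 20.23
position: [0.4018, 0.161, 0.2581]
tool_rot: [0.0, 1.0, 0.0, 0.001]
ft_force: [0.9, 0.9, 0.9]
grip_width: 0.0612
grip_force: 0.0
```

Emit:
arm_command(
  deltas=[0.4,0,0,0,0,0.4,0,0,0,0,0.4,0,0,0,0],
)

```text
time: 20.6
position: [0.4038, 0.1586, 0.2577]
tool_rot: [0.001, 1.0, -0.0, 0.001]
ft_force: [0.7, 0.3, -1.3]
grip_width: 0.0605
grip_force: 0.0
```

```bash
python3 - <<'E'
from h import *
pp()
im,d,P=shot('wrist','w11.png'); w=cloud(d,P)
print(fit(w,im.astype(int),(.34,.06),(.5,.26)))
m=(im.max(2)<70)&(w[...,2]>.017)&(w[...,2]<.035)&(w[...,0]>.33)&(w[...,0]<.45)&(w[...,1]>.06)&(w[...,1]<.26)
print('head',m.sum(),np.median(w[m],0))
im3,d3,P3=shot('scene','sc11.png');w=cloud(d3,P3)
m=(im3.min(2)>110)&(w[...,0]>.55)&(w[...,0]<.67)&(w[...,1]<-.22)&(w[...,1]>-.38)&(w[...,2]<.045)
print('in box',m.sum(),np.median(w[m],0) if m.any() else '')
E
```

```text
t 20.6 pos [0.4038 0.1586 0.2577] yaw_y 89.9 w 0.0605 gf 0.0 ft [ 0.7  0.3 -1.3] q6 -1.45
(632, np.float64(0.0313), array([440.6, 166.8]), array([46.6, 27.7]), 11.9, array([0.417, 0.15 , 0.027]), array([0.464, 0.183, 0.034]))
head 165 [0.39257068 0.15705384 0.02465249]
in box 348 [ 0.617958   -0.32775998 -0.65581544]
```

Emit:
arm_command(
  deltas=[0.4,-0.037,0.008,0,0,0.4,0,0,0.05,-0.105,0.4,0,0,0.05,-0.105,0.4,0,0,0.05,0,0.4,0,0,0.05,0,0.4,0,0,0.04,0,0.4,0,0,0.01,0,0.4,0,0,0,0,-1,0,0,0,0,-1,0,0,0,0,-1,0,0,0,0,-1,0,0,0,0],
  newtons=25,
)

```text
time: 22.2
position: [0.44, 0.1677, 0.008]
tool_rot: [-0.105, 0.994, -0.0, 0.001]
ft_force: [0.3, -0.8, -0.3]
grip_width: 0.0286
grip_force: 0.3
```

Emit:
arm_command(
  deltas=[-1,0,0,0,0,-1,0,0,0,0,-1,0,0,-0.03,0,-1,0,0,-0.055,0.1,-1,0,0,-0.055,0.109,-1,0,0,-0.02,0,-1,-0.05,-0.03,0,0,-1,-0.05,-0.035,0,0,-1,-0.05,-0.035,0,0,-1,-0.05,-0.035,0,0,-1,-0.01,-0.035,0,0],
)

```text
time: 23.58
position: [0.6531, -0.0039, 0.1669]
tool_rot: [-0.0, 1.0, -0.0, 0.001]
ft_force: [0.3, 0.5, -0.5]
grip_width: 0.0278
grip_force: 25.0
```

```bash
python3 - <<'E'
from h import *
rel()
E
```

```text
t 23.57 pos [ 0.6531 -0.0039  0.1669] yaw_y 90.06 w 0.0278 gf 25.0 ft [ 0.3  0.5 -0.5] q6 -1.75
along,lat mm [ 0.8 -1.2] z 166.9
```

Emit:
arm_command(
  deltas=[-1,0,0.001,0,-0.13,-1,0,0,0.05,-0.13,-1,0,0,0.05,0,-1,0,0,0,0,-1,0,0,0,0,-1,0,0,0,0],
)

```text
time: 24.32
position: [0.6518, -0.0013, 0.0701]
tool_rot: [-0.13, 0.991, -0.001, 0.002]
ft_force: [1.6, -1.1, -0.6]
grip_width: 0.0278
grip_force: 25.0
```

```bash
python3 - <<'E'
from h import *
rel();o,M=pose();t=o['position']
im,d,P=shot('wrist','w12.png'); w=cloud(d,P)
p=w.reshape(-1,3)-t; l=p[:,:2]@e_; s=p[:,:2]@n_;c=im.reshape(-1,3)
m=(abs(p[:,2]-.023)<.004)&(abs(s)<.025)&(abs(l)<.028)&(c.min(1)>110)
print('top',m.sum(),np.percentile(l[m],[1,3]),np.percentile(s[m],[2,98]),np.median(p[m,2]))
m=(p[:,2]<.03)&(p[:,2]>.008)&(abs(s)<.02)&(l<-.045)&(l>-.075)&(c.max(1)<80)
print('head',m.sum(),np.percentile(l[m],[1,99]))
E
```

```text
t 24.32 pos [ 0.6518 -0.0013  0.0701] yaw_y 104.98 w 0.0278 gf 25.0 ft [ 1.6 -1.1 -0.6] q6 -2.01
along,lat mm [0.3 1.7] z 70.1
top 2555 [-0.02227792 -0.02184525] [-0.01295745  0.01262126] 0.023069189675523794
head 828 [-0.05424049 -0.04557255]
```

Emit:
arm_command(
  deltas=[-1,0.001,-0.0012,0.01,0,-1,0,0,0.02,0,-1,0,0,0.012,0,-1,0,0,0.004,0,-1,0,0,0.003,0,-1,0,0,0,0,-1,0,0,0,0],
)

```text
time: 25.25
position: [0.6478, -0.0024, 0.0209]
tool_rot: [-0.131, 0.991, 0.0, -0.002]
ft_force: [-7.4, 0.5, 16.8]
grip_width: 0.0276
grip_force: 25.0
```

```bash
python3 -c "
from h import *
rel()"
```

```text
t 25.25 pos [ 0.6478 -0.0024  0.0209] yaw_y 105.0 w 0.0276 gf 25.0 ft [-7.4  0.5 16.8] q6 -2.01
along,lat mm [-3.9  1.6] z 20.9
```

Emit:
arm_command(
  deltas=[0.1,0,0,0,0,0.1,0,0,0,0,0.1,0,0,0,0,0.1,0,0,-0.04,0,0.1,0,0,-0.05,0,0.1,0.05,0,0,0,0.1,0.05,0,0,0,0.1,0.05,0,0,0,0.1,0.042,0,0,0,0.1,0,0,0,0,0.1,0,0,0,0],
)

```text
time: 26.62
position: [0.4652, -0.0526, 0.1086]
tool_rot: [-0.13, 0.992, -0.0, 0.001]
ft_force: [0.5, 0.7, 0.3]
grip_width: 0.0473
grip_force: 0.0
```

```bash
python3 - <<'E'
from h import *
rel((.464,-.0528))
im3,d3,P3=shot('scene','sc12.png');w=cloud(d3,P3)
q=w[...,:2]-np.array([.652,-.003]);l=q@e_;s=q@n_
m=(im3.min(2)>110)&(abs(l)<.026)&(abs(s)<.02)&(w[...,2]>.036)&(w[...,2]<.055)
print('top',m.sum(),np.median(w[m][:,2]),np.percentile(l[m],[2,98]),np.percentile(s[m],[2,98]))
E
```

```text
t 26.62 pos [ 0.4652 -0.0526  0.1086] yaw_y 104.94 w 0.0473 gf 0.0 ft [0.5 0.7 0.3] q6 -2.18
along,lat mm [ 1.2 -0.1] z 108.6
top 56 0.042183605288445225 [-0.02226316  0.02072846] [-0.01455618  0.01006102]
```

Seated, with its top at 42 mm. Next I'll grip the handle and draw it.

Emit:
arm_command(
  deltas=[0.1,0.0015,-0.0008,0.04,0,0.1,0,0,0.028,0,0.1,0,0,0,0,-1,0,0,0,0,-1,0,0,0,0,-1,0,0,0,0,-1,0,0,0,0,-1,0,0,0,0],
  newtons=50,
)

```text
time: 27.68
position: [0.4631, -0.054, 0.041]
tool_rot: [-0.13, 0.991, -0.001, 0.001]
ft_force: [0.2, -4.8, 3.1]
grip_width: 0.0145
grip_force: 50.0
```

```bash
python3 -c "
from h import *
pull()"
```

```text
t 27.68 pos [ 0.4631 -0.054   0.041 ] yaw_y 104.99 w 0.0145 gf 50.0 ft [ 0.2 -4.8  3.1] q6 -2.19
along,lat mm [-1.1 -1. ] z 41.0
pull N -1.1
```

Emit:
arm_command(
  deltas=[-1,0.005,0,0,0,-1,0.005,0,0,0,-1,0.005,0,0,0,-1,0.005,0,0,0,-1,0.003,0,0,0,-1,0,0,0,0,-1,0,0,0,0],
)

```text
time: 28.55
position: [0.4432, -0.0597, 0.0409]
tool_rot: [-0.13, 0.992, -0.001, 0.003]
ft_force: [8.1, 3.0, 3.4]
grip_width: 0.0151
grip_force: 50.0
```

```bash
python3 -c "
from h import *
pull()"
```

```text
t 28.55 pos [ 0.4432 -0.0597  0.0409] yaw_y 104.89 w 0.0151 gf 50.0 ft [8.1 3.  3.4] q6 -2.22
along,lat mm [-21.9  -1.3] z 40.9
pull N 8.6
```

Emit:
arm_command(
  deltas=[-1,0.003,0,0,0,-1,0.003,0,0,0,-1,0.0025,0,0,0,-1,0,0,0,0,-1,0,0,0,0],
)

```text
time: 29.18
position: [0.4363, -0.0617, 0.0409]
tool_rot: [-0.129, 0.992, -0.001, 0.004]
ft_force: [11.2, 6.9, 1.7]
grip_width: 0.0147
grip_force: 50.0
```

```bash
python3 - <<'E'
from h import *
pull()
im,d,P=shot('wrist','w13.png');im3,d3,P3=shot('scene','sc13.png')
cv2.imwrite('pics/w13b.png',np.hstack([cv2.resize(im[180:340,200:340,::-1],(400,457),interpolation=cv2.INTER_CUBIC),cv2.resize(im3[200:262,268:324,::-1],(400,457),interpolation=cv2.INTER_CUBIC)]))
E
```

```text
t 29.18 pos [ 0.4363 -0.0617  0.0409] yaw_y 104.85 w 0.0147 gf 50.0 ft [11.2  6.9  1.7] q6 -2.23
along,lat mm [-29.1  -1.4] z 40.9
pull N 12.6
```

View pics/w13b.png

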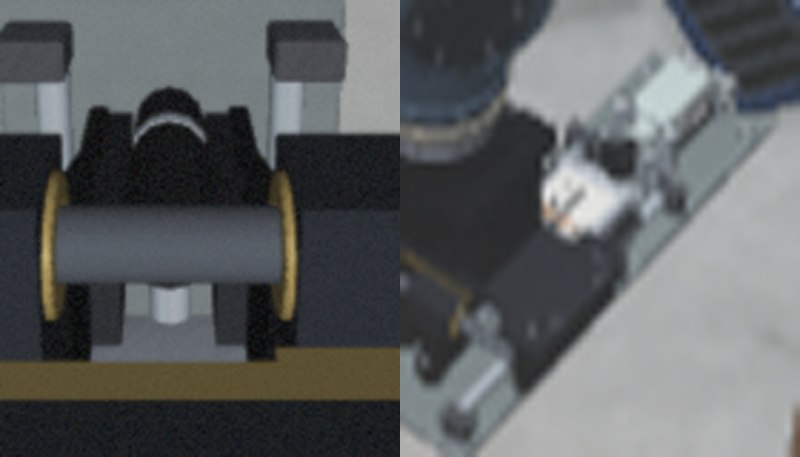

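The force rises with travel (8.6 N, then 12.6 N), which means the stopper holds. The gauge reads about 21 mm, so I'll go 1.5 mm further and hold.

Emit:
arm_command(
  deltas=[-1,0.0015,0,0,0,-1,0,0,0,0,-1,0,0,0,0,-1,0,0,0,0,-1,0,0,0,0,-1,0,0,0,0,-1,0,0,0,0,-1,0,0,0,0,-1,0,0,0,0,-1,0,0,0,0,-1,0,0,0,0],
)

```text
time: 30.65
position: [0.4351, -0.062, 0.0409]
tool_rot: [-0.129, 0.992, -0.001, 0.004]
ft_force: [11.7, 6.6, 3.0]
grip_width: 0.015
grip_force: 50.0
```

```bash
python3 -c "
from h import *
pull()"
```

```text
t 30.65 pos [ 0.4351 -0.062   0.0409] yaw_y 104.85 w 0.015 gf 50.0 ft [11.7  6.6  3. ] q6 -2.23
along,lat mm [-30.3  -1.5] z 40.9
pull N 13.0
```

Emit:
arm_command(
  deltas=[-1,-0.008,0,0,0,-1,-0.008,0,0,0,-1,-0.008,0,0,0,-1,-0.006,0,0,0,-1,0,0,0,0,0.1,0,0,0,0,0.1,0,0,0,0,0.1,0,0,-0.03,0,0.1,0,0,-0.04,0],
)

```text
time: 31.78
position: [0.4567, -0.0529, 0.1096]
tool_rot: [-0.13, 0.991, 0.002, -0.003]
ft_force: [0.8, -0.8, -1.3]
grip_width: 0.0444
grip_force: 0.0
```

Emit:
arm_command(
  deltas=[0.1,-0.05,0,0,0,0.1,-0.05,0,0,0,0.1,-0.05,0,0,0,0.1,-0.035,0,0,0,0.1,0,0,0,0,0.1,0,0,0,0,0.1,0,0,0,0],
)

```text
time: 32.65
position: [0.6362, -0.0063, 0.1099]
tool_rot: [-0.13, 0.992, 0.001, -0.002]
ft_force: [0.2, -0.2, -0.7]
grip_width: 0.0478
grip_force: 0.0
```

```bash
python3 - <<'E'
from h import *
rel()
im,d,P=shot('wrist','w14.png')
cv2.imwrite('pics/w14b.png',cv2.resize(im[60:324,110:400,::-1],(790,580)))
E
```

```text
t 32.65 pos [ 0.6362 -0.0063  0.1099] yaw_y 104.94 w 0.0478 gf 0.0 ft [ 0.2 -0.2 -0.7] q6 -2.02
along,lat mm [-16.1   0.9] z 109.9
```

View pics/w14b.png

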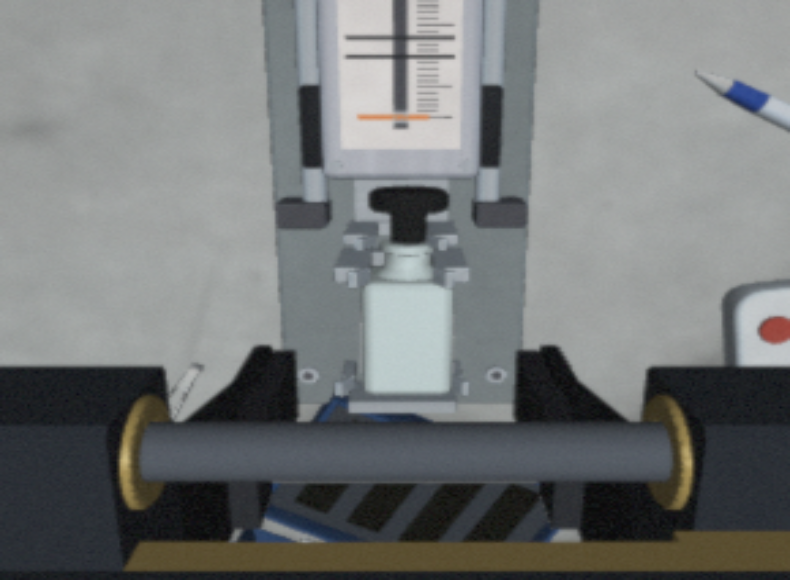

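Bottle 4's stopper is home, with the fork and head close together at (408,200) and the gauge at zero. It goes to the tray.

Emit:
arm_command(
  deltas=[0.1,-0.014,0,0.04,0,0.1,0,0,0.03,0,0.1,0,0,0.019,0,0.1,0,0,0,0,-1,0,0,0,0,-1,0,0,0,0,-1,0,0,0,0,-1,0,0,0,0,-1,0,0,-0.03,0,-1,0,0,-0.05,0,-1,0,0,-0.05,0.13,-1,0,0,-0.01,0.13],
  newtons=25,
)

```text
time: 34.2
position: [0.6544, -0.003, 0.1659]
tool_rot: [0.001, 1.0, -0.001, 0.004]
ft_force: [0.3, -0.2, -1.5]
grip_width: 0.0275
grip_force: 25.0
```

Emit:
arm_command(
  deltas=[-1,0.034,-0.049,0,0,-1,0.034,-0.049,0,0,-1,0.034,-0.049,0,0,-1,0.034,-0.049,0,0,-1,0.034,-0.049,0,0,-1,0.032,-0.049,0,0,-1,0,0,0.04,0,-1,0,0,0,0,-1,0,0,0,0],
)

```text
time: 35.33
position: [0.4507, -0.2966, 0.122]
tool_rot: [-0.001, 1.0, -0.0, 0.0]
ft_force: [-0.5, -0.2, -0.3]
grip_width: 0.0278
grip_force: 25.0
```

```bash
python3 - <<'E'
from h import *
pp()
im3,d3,P3=shot('scene','sc15.png');w=cloud(d3,P3)
m=(w[...,2]>.012)&(w[...,2]<.03)&(w[...,1]<-.2)&(w[...,1]>-.42)&(w[...,0]<.53)&(w[...,0]>.33)
p=w[m];print(m.sum(),cv2.minAreaRect((p[:,:2]*1000).astype(np.float32)))
cv2.imwrite('pics/sc15b.png',cv2.resize(im3[190:340,240:440,::-1],(800,600),interpolation=cv2.INTER_CUBIC))
E
```

```text
t 35.33 pos [ 0.4507 -0.2966  0.122 ] yaw_y 90.12 w 0.0278 gf 25.0 ft [-0.5 -0.2 -0.3] q6 -2.36
256 ((432.41168212890625, -301.00616455078125), (135.2152099609375, 169.87339782714844), 1.0886002779006958)
```

View pics/sc15b.png

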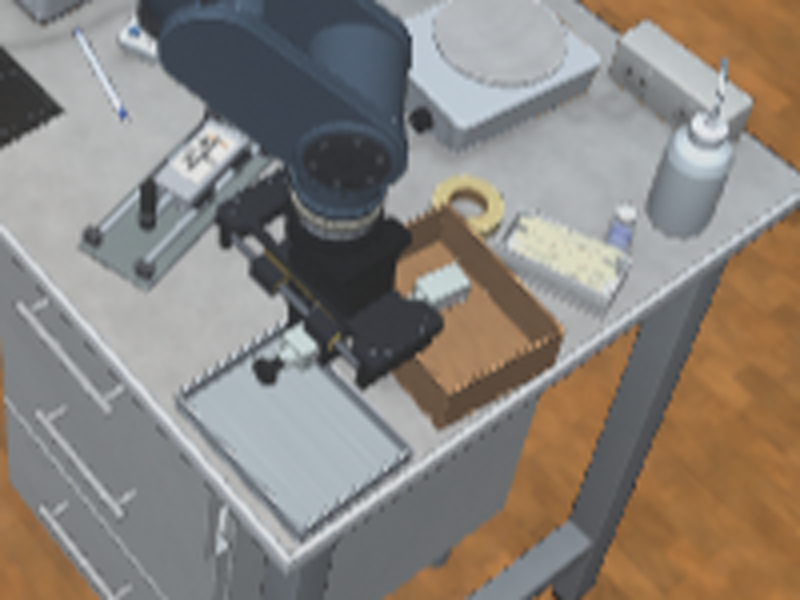

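Bottle 1 lies in the box at (442,286). The tray centre is at (0.432, -0.301), so I'll lower bottle 4 there.

Emit:
arm_command(
  deltas=[-1,0,0,0.05,0,-1,0,0,0.04,0,-1,0,0,0.019,0,-1,0,0,0,0,0.1,0,0,0,0,0.1,0,0,0,0,0.1,0,0,0,0,0.1,0,0,-0.04,0,0.1,0,0,-0.05,0,0.1,0,0,-0.05,0,0.1,0,0.05,-0.05,0,0.1,0,0.06,0,0],
)

```text
time: 36.88
position: [0.4528, -0.1946, 0.2009]
tool_rot: [0.001, 1.0, -0.003, 0.005]
ft_force: [-0.1, 0.9, -0.9]
grip_width: 0.0477
grip_force: 0.0
```

Emit:
arm_command(
  deltas=[0.1,0,0.06,0,0,0.1,0,0.06,0,0,0.1,0,0.06,0,0,0.1,0,0.06,0,0,0.1,0,0.06,0,0,0.1,0,0,0,0],
)

```text
time: 37.62
position: [0.4488, 0.111, 0.1971]
tool_rot: [-0.004, 1.0, 0.0, 0.0]
ft_force: [-0.4, -0.5, -0.7]
grip_width: 0.0481
grip_force: 0.0
```

```bash
python3 - <<'E'
from h import *
pp()
im3,d3,P3=shot('scene','sc16.png');w=cloud(d3,P3);b=im3.min(2)>150
for nm,(x0,x1,y0,y1,z0,z1) in dict(tray=(.37,.5,-.38,-.22,.024,.05),box=(.55,.68,-.38,-.22,.02,.045),mat=(.37,.49,.12,.46,.015,.05)).items():
    m=(im3.min(2)>110)&(w[...,0]>x0)&(w[...,0]<x1)&(w[...,1]>y0)&(w[...,1]<y1)&(w[...,2]>z0)&(w[...,2]<z1)
    print(nm,m.sum(),np.median(w[m],0) if m.any() else '')
cv2.imwrite('pics/sc16b.png',cv2.resize(im3[160:340,190:430,::-1],(800,600),interpolation=cv2.INTER_CUBIC))
E
```

```text
t 37.62 pos [0.4488 0.111  0.1971] yaw_y 90.49 w 0.0481 gf 0.0 ft [-0.4 -0.5 -0.7] q6 -1.58
tray 112 [ 0.44335263 -0.29993937  0.02898324]
box 101 [ 0.62943978 -0.27633736  0.02902352]
mat 0
```

View pics/sc16b.png

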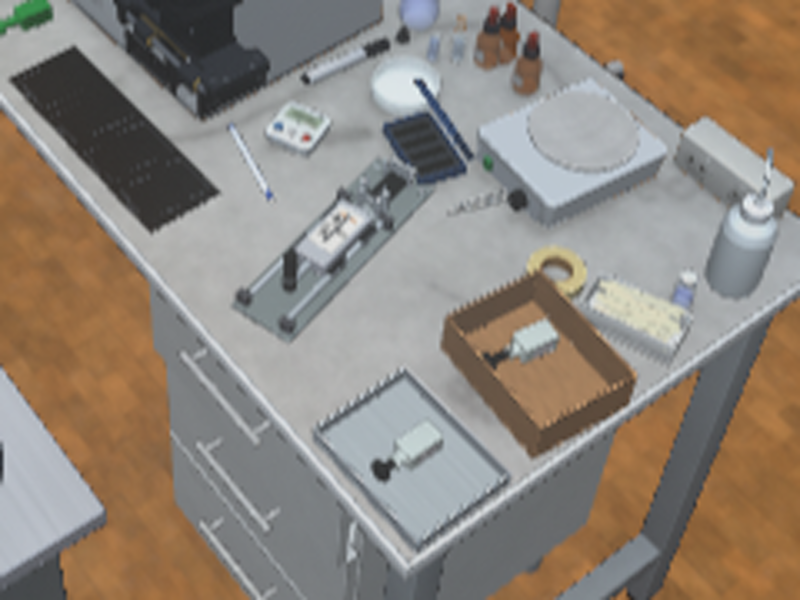

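Bottle 4 is in the tray at (415,448), bottle 1 is in the box at (530,340), the tester is empty with its handle home, and the mat is clear.

```bash
python3 -c "
from h import *
print(order.hand_in())"
```

```text
the job is handed in; nothing more can be done
None
```

Job handed in: bottle 1's stopper slid out under the pull, so it is in the card box; bottle 4's held at about 13 N, so it is in the tray; no bottles were in places 2 and 3, and the tester is empty with its handle home (hand-in returned no verdict).

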